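# Gauge a clock pillar in the bench caliper

### The arm

A 7-joint arm with a two-finger parallel gripper is mounted at the origin on the work surface. World frame = base frame: x ahead of the robot, y to its left, z up, the work surface at z = 0. Lengths are in m, angles in rad, forces in N, time in s.
With the tool pointing down it reaches from about 0.425 to 0.875 m from the base axis. Payload 9.9 kg.
Tool frame: the origin (TCP) lies midway between the tips of the shut fingers; the grasp point (between the pads) lies 19 mm behind it; z points along the fingers, x is the direction in which the jaws open and shut, and the axes are right-handed (so a half turn about z gives the same grasp; the last joint's range is limited). The gripper opens to 85 mm and grips with 20 to 120 N. Pads are 22 mm wide; open, the fingers measure 114 mm over their backs; the gripper's body (76 mm by 85 mm) begins 54 mm behind the grasp point. The pads swing forward as they close: fully open they stand 13 mm farther back than shut.
Start: joints at [-1.336, 0.576, 0.025, 1.437, -0.015, 1.129, -0.057], TCP at [0.212, 0.641, 0.231] pointing down, gripper open.
Joint ranges: [-2.76, 2.76], [-0.34, 2.15], [-1.52, 1.57], [0.19, 2.46], [-1.09, 4.23], [0.17, 1.99], [-2.82, 2.82]. Speed limits (rad/s): [2.22, 2.22, 3.01, 3.01, 3.14, 3.14, 3.14].

### API

Orientations are given as a unit quaternion [w, x, y, z].
In Python, from workcell import arm gives the robot as it stands.
- The arm moves only by the shell command python3 -m inch 'ROWS' [FORCE]. ROWS is JSON, a list of rows, each a list of 3 entries, a list of its own where there are three numbers: the opening, from 0 (shut) to 1 (fully open), then the shift along the tool's x, y, z in m, then the turn, a rotation vector about the tool's x, y, z in degrees. In form: [[jaw, [x, y, z], [wx, wy, wz]], ...]. A call has 1 to 12 rows; each row is the pose to reach, as a shift and turn from the pose measured when the call began, along the tool's axes at that moment; what a row does not reach only later rows make up. A row lasts 1/8 s, in which the tool goes at most 62.5 mm and 10.7 degrees, less where a joint would pass 70% of its speed; a pose out of reach is approached as far as the arm can. A call with a gripper value outside its range is refused whole. The fingers move at their own pace and stop on an object; FORCE is the grip in N (left out, the last holds). Time passes only in rows, so rows that repeat a pose let the fingers close. It gives the time, the measured TCP pose, the force and the opening at its end, in the units of the state.
- arm.get_obs(): the state, without advancing time (a new reading comes with each control period).
- arm.camera(name): name is "side" or "top" or "wrist"; returns a dict with "pixels" (400x640x3 uint8, red, green, blue), "camera_matrix" (3x3 intrinsics, pixels), "k1" (the pictures are not rectified: a ray, as slopes to the right and down, at radius r is drawn at 1 + k1 r^2 times it, then the intrinsics apply), "rvec" (rotation vector, rad) and "tvec" (3), from world to camera coordinates, as OpenCV has them. Camera axes: x right, y down, z forward; pixel columns grow to the right and rows downward; lengths in m; the calibration is good to about 2 mm. A picture is of the moment at which its call begins. There is no depth.
- arm.sign_off(): hands the job in, once; it reports no verdict.
Trained networks look in a picture, given as the dict that the camera call returned (one of the last four; its "shot" number tells which), for a name from the list of things; names that differ only in an ending like _2 or _b are one class to them, and where a whole thing is asked for, a point or a joint stands for the part that bears it (a point fixed in the world has none). Each returns a list of dicts, best first, with "confidence" (0 to 1); they miss things now and then, are a little off and sometimes report something else, mostly with a low value. They report only what shows in the picture. A call takes as long as a camera call. They do not tell look-alikes from the thing itself.
- arm.recognise(thing, picture): "pixel" ([column, row] in pixels, amid what is visible of it).
The state is a dict: "clock": time; "qpos": joint angles; "dq": joint speeds; "tau": joint torques, N m; "tcp_pos": TCP position; "orientation": TCP orientation; "ft_force": force on the tool from outside, world axes, zero at the start; "wrist_torque": the same for the moment, N m; "width": opening from 0.0 (shut) to 1.0 (fully open).
Only numpy, scipy, OpenCV 4.12 (cv2) and the standard library are available. Lean on these libraries where they do the work, as an engineer would, in place of code of your own. Each camera call takes 0.05 s, during which the arm holds its last target. There are 200 camera calls.

### The job

Measure the thickness of the tall brass pillar with the bench caliper: slide the caliper's jaw open by its thumb post, stand the pillar upright in the holder cup between the jaws and let go of it. Then gently push the thumb post so that the jaw slides shut on the pillar, until the post's spring has given by about half its travel, hold it there for about half a second, and back away, leaving the jaws shut on the upright pillar. Leave the other things on the bench as they are.

Things in the scene. Friction and masses are not known exactly. Their poses are not given: they have to be found in the camera images.
- tall_pillar: Loose turned brass pillar, 120 mm tall, the tallest of three brass parts that stand on the bench: straight round shaft 24 mm in diameter on a round foot 36 mm in diameter and 8 mm thick (a cone to 10 mm), its top 6 mm slightly chamfered. Origin at the centre of the underside of the foot, z up its axis. About 0.25 kg.
- caliper: Fixed bench caliper, grey and dark steel: flat bed 110 x 300 mm, 16 mm thick, two rails 22 mm high. Origin at the bench surface below the centre of the holder cup; z up; the jaw slides along its y axis. The bed runs from y = -85 to +215 mm. The fixed head (60 x 40 mm, 80 mm high, small display on top) is at y = -75 to -35 mm.
- cup_floor (a point): Centre of the inner floor of the round aluminium holder cup on the caliper bed, 22 mm above the bench. The cup is 52 mm inside, 60 mm outside, its rim 16 mm above its floor. The jaw blades reach over its rim from either side.
- fixed_face (a point): The fixed steel blade, 30 mm wide, 32 mm high (44 to 76 mm above the bench), reaching over the cup. The point is the centre of its measuring face, which lies 17 mm from the cup's centre towards -y of the caliper; the face looks to +y.
- moving_face (a point): The steel blade of the sliding jaw, facing the fixed one: 30 mm wide, 12 mm thick, 44 to 76 mm above the bench. The point is the centre of its measuring face; axes as the caliper's.
- jaw (a joint): Position of the sliding jaw in m: the gap between the two blade faces, 0 (shut) to 0.065 (wide open), growing as the jaw moves to the caliper's +y. It starts nearly shut, moves with about 1 N and stays where it is left.
- thumb (a joint): How far the thumb post has given against its spring in m, 0 (free) to 0.010 (bottomed), when pushed towards the caliper's -y, that is to shut the jaw. It begins to give at 3 N and bottoms at 11 N; half way is 7 N. Pushed to +y it does not give and simply pulls the jaw open.
- thumb_top (a point): Centre of the top of the thumb post, 95 mm above the bench: a dark upright block at the jaw's tail, 150 mm to +y of the moving blade's face. 36 mm wide (caliper x), 16 mm thick (caliper y), flat faces to +y and -y free from 50 to 95 mm up (wider foot below). Between it and the jaw's carriage (50 mm high) 54 mm are free above two rods (tops 39 mm up).
- short_pillar: Bystander: brass pillar of the same make but 70 mm tall. Loose; origin under its foot. Leave alone.
- spool: Bystander: brass spool 54 mm tall with two 44 mm flanges. Loose; origin at its underside. Leave alone.
- brush: Bystander: bench brush, 170 x 30 x 44 mm, lying beyond. Loose; origin at its underside. Leave alone.
- screwdriver: Bystander: screwdriver 190 mm long with a red handle. Loose. Leave alone.
- tins: Bystander: stack of flat aluminium tins, 64 mm in diameter, 34 mm high. Loose; origin at its underside. Leave alone.
- watch: Bystander: steel wristwatch laid flat, 185 mm long, 10 mm high. Loose; origin under its case. Leave alone.
Not all that is in view belongs to the job. Leave any purple look-alike of the tall_pillar alone.

How it is judged:
By the outcome, as a careful person would: the job done as asked, in the order asked, and still so for the second after the job is handed in, with the robot touching nothing.
It also fails if it takes over 64 s, if anything falls off the work surface, if the arm or the gripper's body presses on something with over 40 N, if the wrist force passes 120 N, or if a joint passes its speed limit or range.

## Working session

There is one attempt and no reset: what is moved stays moved. The work goes in short steps, Python scripts to look and compute and a shell command to move; the robot and the scene stay as the last step left them, time stands still between calls to the robot, and variables do not carry over. Pictures are saved under pics/ and viewed, about 8 in all and at most 12, crops included, and the job is handed in when it is done.

```bash
mkdir -p pics; ls; cat > h.py <<'E'
import numpy as np, cv2
from scipy.spatial.transform import Rotation as R
from workcell import arm
def cam(n,save=None):
    p=arm.camera(n)
    if save: cv2.imwrite('pics/'+save,cv2.cvtColor(p['pixels'],cv2.COLOR_RGB2BGR))
    return p
def KD(p): return np.array(p['camera_matrix'],float),np.array([p['k1'],0,0,0,0.])
def proj(p,X):
    K,D=KD(p); return cv2.projectPoints(np.array(X,float).reshape(-1,1,3),np.array(p['rvec'],float),np.array(p['tvec'],float),K,D)[0].reshape(-1,2)
def ray(p,px):
    K,D=KD(p); u=cv2.undistortPoints(np.array(px,float).reshape(-1,1,2),K,D).reshape(2)
    M=cv2.Rodrigues(np.array(p['rvec'],float))[0]; return -M.T@np.array(p['tvec'],float).ravel(), M.T@np.r_[u,1]
def atz(p,px,z):
    o,d=ray(p,px); return o+d*(z-o[2])/d[2]
def tcp():
    o=arm.get_obs(); return np.array(o['tcp_pos']),R.from_quat(np.array(o['orientation'])[[1,2,3,0]])
def rel(P,yaw_x=None):
    """shift in tool axes to world point P, turn about tool z so tool x along world yaw (rad), tool down"""
    t,q=tcp(); s=q.inv().apply(np.array(P)-t)
    out=[s.round(4)]
    if yaw_x is not None:
        for k in (0,np.pi):
            x=np.array([np.cos(yaw_x+k),np.sin(yaw_x+k),0]);z=np.array([0,0,-1.]);y=np.cross(z,x)
            out.append((q.inv()*R.from_matrix(np.c_[x,y,z])).as_rotvec(degrees=True).round(2))
    return out
E
python3 - <<'E'
from h import *
for n in ('top','side'):
    p=cam(n,n+'1.png')
    for t in ('tall_pillar','short_pillar','spool','caliper','cup_floor','fixed_face','moving_face','thumb_top','brush','screwdriver','tins','watch'):
        print(n,t,[(np.round(r['pixel']).tolist(),round(r['confidence'],2),atz(p,r['pixel'],0.0).round(3).tolist()[:2]) for r in arm.recognise(t,p)[:4]])
print(arm.get_obs())
E
```

```text
pics
top tall_pillar [([247.0, 264.0], 0.87, [0.466, 0.21]), ([253.0, 318.0], 0.78, [0.357, 0.195]), ([287.0, 261.0], 0.56, [0.473, 0.129])]
top short_pillar [([189.0, 240.0], 0.82, [0.513, 0.331])]
top spool [([244.0, 196.0], 0.79, [0.606, 0.221])]
top caliper [([430.0, 222.0], 0.88, [0.556, -0.169])]
top cup_floor [([431.0, 219.0], 0.58, [0.563, -0.17]), ([203.0, 159.0], 0.51, [0.683, 0.309])]
top fixed_face [([431.0, 222.0], 0.72, [0.558, -0.17])]
top moving_face [([432.0, 224.0], 0.57, [0.552, -0.173])]
top thumb_top [([398.0, 232.0], 0.82, [0.534, -0.101]), ([187.0, 240.0], 0.59, [0.512, 0.334])]
top brush [([296.0, 116.0], 0.7, [0.778, 0.116])]
top screwdriver [([202.0, 157.0], 0.61, [0.687, 0.312])]
top tins [([198.0, 292.0], 0.7, [0.407, 0.308]), ([296.0, 114.0], 0.32, [0.782, 0.117])]
top watch [([412.0, 124.0], 0.88, [0.766, -0.133])]
side tall_pillar [([363.0, 245.0], 0.98, [0.48, 0.079]), ([349.0, 280.0], 0.82, [0.479, 0.171]), ([402.0, 292.0], 0.63, [0.375, 0.159])]
side short_pillar [([300.0, 339.0], 0.69, [0.523, 0.317])]
side spool [([286.0, 268.0], 0.56, [0.608, 0.19
[... 569 characters left out ...]
757, -0.142])]
{'clock': 1.3, 'qpos': array([-1.33576781,  0.57570304,  0.0248855 ,  1.43708584, -0.01500834,
        1.1290184 , -0.05650274]), 'dq': array([-0.00035742, -0.00082344,  0.00141069,  0.00223901, -0.00059977,
       -0.00173093, -0.00126357]), 'tau': array([ 2.47519500e-03, -7.65492010e+01,  2.25036576e+00, -2.86284059e+01,
        1.55637553e-02,  2.88060604e-03,  7.35402114e-05]), 'tcp_pos': array([0.21156607, 0.64099087, 0.23129147]), 'orientation': array([ 1.69419630e-06,  8.10385813e-01,  5.85896607e-01, -1.78258131e-05]), 'ft_force': array([ 1.06487206, -0.60419091,  0.04211641]), 'wrist_torque': array([ 0.05474714, -0.01768242,  0.0169941 ]), 'width': 0.9999199221671196}
```

```bash
python3 - <<'E'
import cv2,numpy as np
a=cv2.imread('pics/top1.png');b=cv2.imread('pics/side1.png')
cv2.imwrite('pics/c1.png',np.hstack([cv2.resize(a[180:360,160:310],None,fx=2.6,fy=2.6),cv2.resize(b[180:360,260:410],None,fx=2.6,fy=2.6)]))
E
```

```text
(no output)
```

View pics/top1.png

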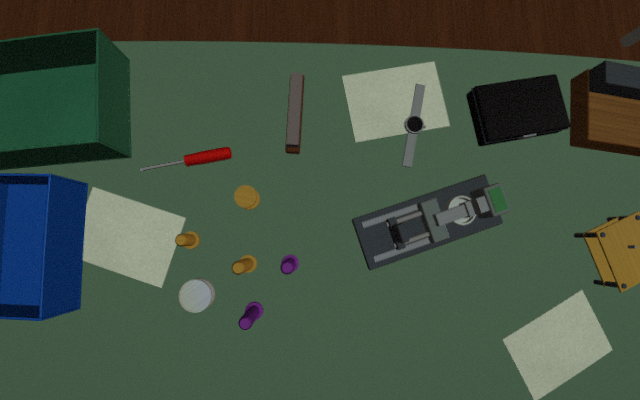

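View pics/c1.png

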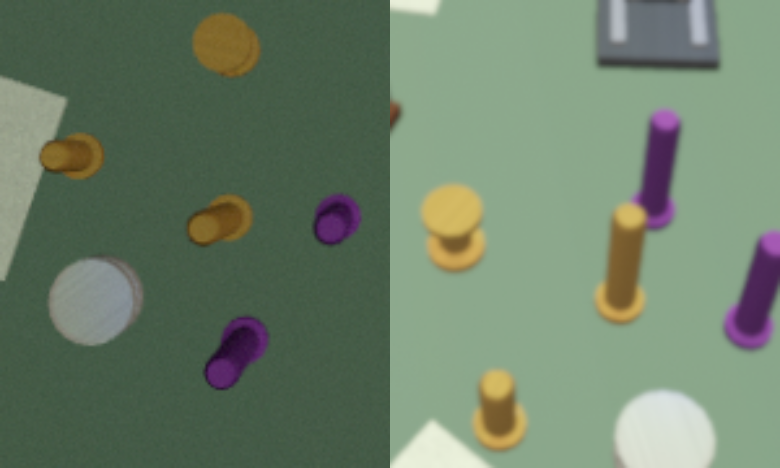

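Candidates (top view): brass (245,265), brass (187,240) shorter, spool (247,197), and purple look-alikes (289,265) and (250,316). The tall brass one at (245,265) fits, and the side crop shows it is the tallest brass part. Now the caliper.

```bash
python3 - <<'E'
from h import *
from scipy.optimize import least_squares
a=cv2.imread('pics/top1.png');b=cv2.imread('pics/side1.png')
T=arm.camera('top');S=arm.camera('side')
# pillar
print('pillar top view',atz(T,(247.7,263.5),.008),atz(T,(238,267.7),.12),'side',atz(S,(348.5,295.4),.006),atz(S,(352.3,263.5),.12))
# caliper bed corners, top view
C=np.array([[488,176],[502,222],[353,222],[369,269]])
L=np.array([[55,-85,16],[-55,-85,16],[55,215,16],[-55,215,16]])/1000
def W(v,L): return np.c_[L[:,:2]@np.array([[np.cos(v[2]),np.sin(v[2])],[-np.sin(v[2]),np.cos(v[2])]]),L[:,2]]+[v[0],v[1],0]
f=lambda v:(proj(T,W(v,L))-C).ravel()
r=least_squares(f,[.55,-.2,.33]);print(r.x,f(r.x).round(1))
def draw(img,p):
    img=cv2.resize(img,None,fx=4,fy=4,interpolation=cv2.INTER_CUBIC)
    def line(Q):
        cv2.polylines(img,[np.int32(proj(p,W(r.x,np.array(Q)/1000))*4+2)],True,(0,0,255),1)
    line(L*1000); line([[30*np.cos(t),30*np.sin(t),38] for t in np.linspace(0,6.28,40)])
    line([[x,y,80] for x,y in((30,-75),(30,-35),(-30,-35),(-30,-75))])
    line([[x,y,95] for x,y in((18,125+3),(18,141+3),(-18,141+3),(-18,125+3))])
    return img
A=draw(a,T)[640:1120,1380:2080]; cv2.imwrite('pics/c2.png',A)
B=draw(b,S)[380:860,1150:1800]; cv2.imwrite('pics/c3.png',B)
E
```

```text
pillar top view [0.46782261 0.20728721 0.008     ] [0.46814006 0.20660993 0.12      ] side [0.46939466 0.20649823 0.006     ] [0.46934406 0.20736616 0.12      ]
[ 0.57781732 -0.2237804   0.33258005] [-2.  -1.6  2.1  2.  -0.8 -2.7  0.7  2.2]
```

View pics/c2.png

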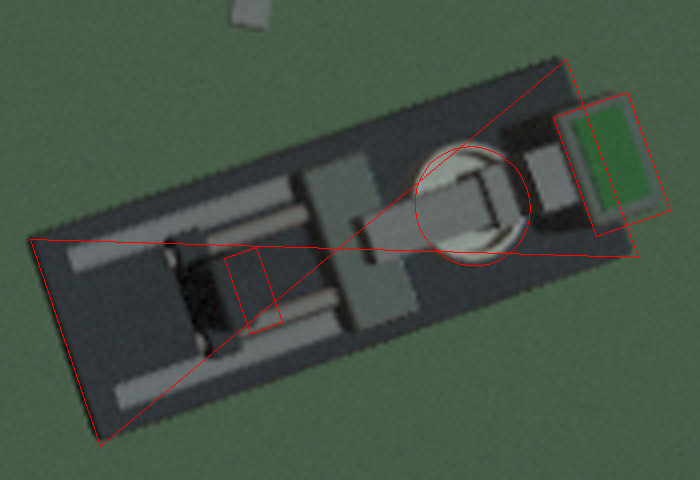

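View pics/c3.png

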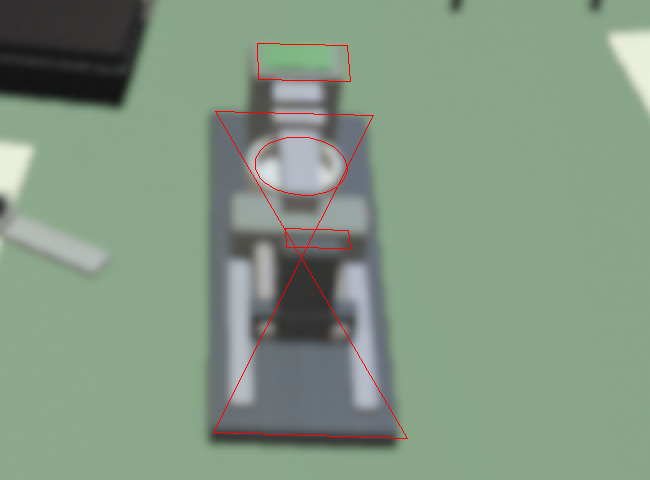

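The caliper fit is good to a few mm: cup centre at about (0.578, -0.224), yaw 19°. Tall pillar at (0.469, 0.207). I'll move above the gap ahead of the thumb post.

```bash
python3 - <<'E'
from h import *
v=(0.578,-.224,.3326)
w=lambda x,y,z:np.array([v[0]+x*np.cos(v[2])-y*np.sin(v[2]),v[1]+x*np.sin(v[2])+y*np.cos(v[2]),z])
print(w(0,.101,.2),rel(w(0,.101,.2),v[2]))
E
```

```text
[ 0.54502333 -0.12853514  0.2       ] [array([-0.6263,  0.5578,  0.0313]), array([ 0.  ,  0.  , 52.68]), array([  -0.  ,    0.  , -127.32])]
```

```bash
G='x'; python3 -m inch '[[0,[-0.05,0.045,0.0],[0,0,5]],[0,[-0.1,0.09,0.0],[0,0,10]],[0,[-0.15,0.13,0.0],[0,0,16]],[0,[-0.2,0.175,0.0],[0,0,22]],[0,[-0.25,0.22,0.0],[0,0,28]],[0,[-0.3,0.265,0.0],[0,0,34]],[0,[-0.35,0.31,0.0],[0,0,40]],[0,[-0.4,0.356,0.0],[0,0,45]],[0,[-0.45,0.4,0.0],[0,0,50]],[0,[-0.5,0.445,0.0],[0,0,52.7]],[0,[-0.55,0.49,0.01],[0,0,52.7]],[0,[-0.6,0.534,0.02],[0,0,52.7]]]' 60
python3 - <<'E'
from h import *
v=(0.578,-.224,.3326)
w=lambda x,y,z:np.array([v[0]+x*np.cos(v[2])-y*np.sin(v[2]),v[1]+x*np.sin(v[2])+y*np.cos(v[2]),z])
print(rel(w(0,.101,.2),v[2]))
E
```

```text
clock: 2.9
tcp_pos: [0.5102, -0.0482, 0.2183]
orientation: [-0.0, 0.986, 0.166, 0.001]
ft_force: [1.4, 1.7, -0.3]
width: -0.004
[array([0.0067, 0.0873, 0.0183]), array([ 0.01, -0.08,  0.01]), array([ 1.3000e-01,  1.0000e-02, -1.7999e+02])]
```

```bash
python3 -m inch '[[0,[0.004,0.045,0.01],[0,0,0]],[0,[0.007,0.087,0.018],[0,0,0]],[0,[0.007,0.087,0.018],[0,0,0]],[0,[0.007,0.087,0.018],[0,0,0]]]'
python3 - <<'E'
from h import *
p=cam('wrist','w1.png')
t,q=tcp();print(t)
v=(0.578,-.224,.3326)
W=lambda Q:np.array([[v[0]+x*np.cos(v[2])-y*np.sin(v[2]),v[1]+x*np.sin(v[2])+y*np.cos(v[2]),z] for x,y,z in np.array(Q)/1000])
img=cv2.imread('pics/w1.png')
for Q in ([[30*np.cos(t),30*np.sin(t),38] for t in np.linspace(0,6.28,40)],[[x,y,95] for x,y in((18,128),(18,144),(-18,144),(-18,128))],[[x,y,16] for x,y in((55,-85),(-55,-85),(-55,215),(55,215))]):
    cv2.polylines(img,[np.int32(proj(p,W(Q)))],True,(0,0,255),1)
cv2.imwrite('pics/w1d.png',img)
E
```

```text
clock: 3.4
tcp_pos: [0.545, -0.1276, 0.2002]
orientation: [-0.0, 0.986, 0.166, 0.001]
ft_force: [-0.1, 0.1, 0.1]
width: -0.0
[ 0.54508538 -0.12700556  0.20040362]
```

View pics/w1d.png

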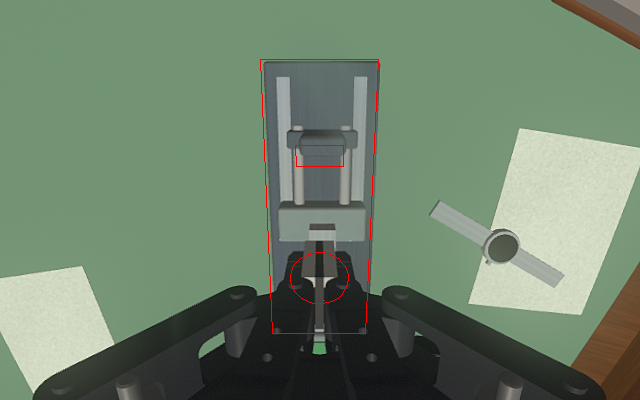

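```bash
python3 - <<'E'
from h import *
p=arm.camera('wrist')
v=(0.578,-.224,.3326)
M=np.array([[np.cos(v[2]),np.sin(v[2])],[-np.sin(v[2]),np.cos(v[2])]])
loc=lambda px,z:(M@(atz(p,px,z)[:2]-v[:2])*1000).round(1)
print('carriage edge',loc((322,203),.05),'L',loc((279,205),.05),loc((366,205),.05),'post front top edge',loc((322,157),.095),loc((322,137),.095), 'bed',loc((264,62),.016),loc((379,62),.016))
img=cv2.imread('pics/w1.png')[110:260,240:400]
cv2.imwrite('pics/w1z.png',cv2.resize(img,None,fx=4,fy=4,interpolation=cv2.INTER_CUBIC))
E
```

```text
carriage edge [ 2.5 86.3] L [-37.6  84.3] [43.6 84.4] post front top edge [  2. 136.] [  1.9 151. ] bed [-51.8 213.4] [ 55.6 213.6]
```

View pics/w1z.png

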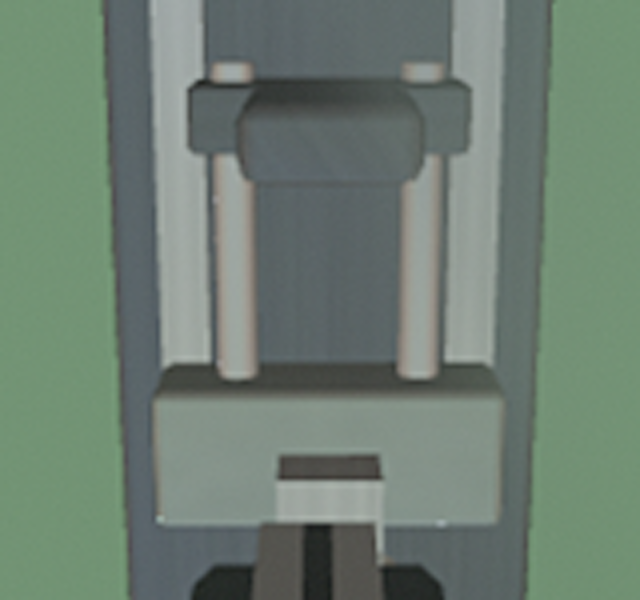

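```bash
sed -i '$a v=(0.580,-.2245,.3326)\nw=lambda x,y,z:np.array([v[0]+x*np.cos(v[2])-y*np.sin(v[2]),v[1]+x*np.sin(v[2])+y*np.cos(v[2]),z])\nM2=np.array([[np.cos(v[2]),np.sin(v[2])],[-np.sin(v[2]),np.cos(v[2])]])\nlocal=lambda P:(M2@(np.array(P)[:2]-v[:2])*1000).round(1)' h.py
python3 -c "
from h import *
print(local(tcp()[0]),rel(w(0,.109,.062)))"
```

```text
[ -1.  103.8] [array([ 0.0008, -0.0052,  0.1386])]
```

```bash
python3 -m inch '[[0,[0.001,-0.005,0.05],[0,0,0]],[0,[0.001,-0.005,0.09],[0,0,0]],[0,[0.001,-0.005,0.12],[0,0,0]],[0,[0.001,-0.005,0.138],[0,0,0]],[0,[0.001,-0.005,0.138],[0,0,0]]]' && python3 -m inch '[[0,[0,-0.006,0],[0,0,0]],[0,[0,-0.012,0],[0,0,0]],[0,[0,-0.018,0],[0,0,0]],[0,[0,-0.024,0],[0,0,0]],[0,[0,-0.030,0],[0,0,0]],[0,[0,-0.036,0],[0,0,0]],[0,[0,-0.042,0],[0,0,0]],[0,[0,-0.048,0],[0,0,0]],[0,[0,-0.054,0],[0,0,0]],[0,[0,-0.060,0],[0,0,0]],[0,[0,-0.064,0],[0,0,0]],[0,[0,-0.064,0],[0,0,0]]]'
python3 -c "
from h import *
print(local(tcp()[0]))"
```

```text
clock: 4.12
tcp_pos: [0.544, -0.1201, 0.0618]
orientation: [-0.001, 0.986, 0.167, -0.0]
ft_force: [0.4, -0.1, 1.2]
width: -0.003
clock: 5.62
tcp_pos: [0.5225, -0.0592, 0.0619]
orientation: [-0.001, 0.986, 0.168, -0.0]
ft_force: [0.1, -0.3, -0.3]
width: -0.001
[ -0.4 175.1]
```

```bash
python3 -m inch '[[0,[0,0.006,0],[0,0,0]],[0,[0,0.006,-0.04],[0,0,0]],[0,[0,0.02,-0.1],[0,0,0]],[0,[0,0.03,-0.14],[0,0,0]],[0,[0,0.03,-0.14],[0,0,0]],[0,[0,0.03,-0.14],[0,0,0]]]'
python3 - <<'E'
from h import *
p=cam('wrist','w2.png')
for t in('thumb_top','moving_face','cup_floor'):
  print(t,[(np.round(r['pixel']).tolist(),round(r['confidence'],2),local(atz(p,r['pixel'],.095 if t[0]=='t' else .06))) for r in arm.recognise(t,p)[:3]])
img=cv2.imread('pics/w2.png')
def line(Q): cv2.polylines(img,[np.int32(proj(p,[w(*np.array(q)/1000) for q in Q]))],True,(0,0,255),1)
g=57
line([[x,y+g,95] for x,y in((18,125),(18,141),(-18,141),(-18,125))])
line([[x,y+g,76] for x,y in((15,-17),(15,-5),(-15,-5),(-15,-17))])
line([[26*np.cos(t),26*np.sin(t),38] for t in np.linspace(0,6.28,40)])
cv2.imwrite('pics/w2d.png',cv2.resize(img[60:400,150:490],None,fx=1.7,fy=1.7))
print(local(tcp()[0]),rel([.469,.207,.2]))
E
```

```text
clock: 6.38
tcp_pos: [0.5321, -0.0877, 0.2012]
orientation: [-0.001, 0.986, 0.168, -0.001]
ft_force: [-0.7, -0.0, -0.7]
width: -0.0
thumb_top [([319.0, 131.0], 0.89, array([ -1.8, 198.1]))]
moving_face [([323.0, 199.0], 0.74, array([  1.9, 135.8]))]
cup_floor [([320.0, 184.0], 0.76, array([ -1.1, 149.1])), ([319.0, 198.0], 0.28, array([ -2.1, 136.1]))]
[ -0.7 145.2] [array([ 0.038 , -0.2987,  0.0016])]
```

View pics/w2d.png

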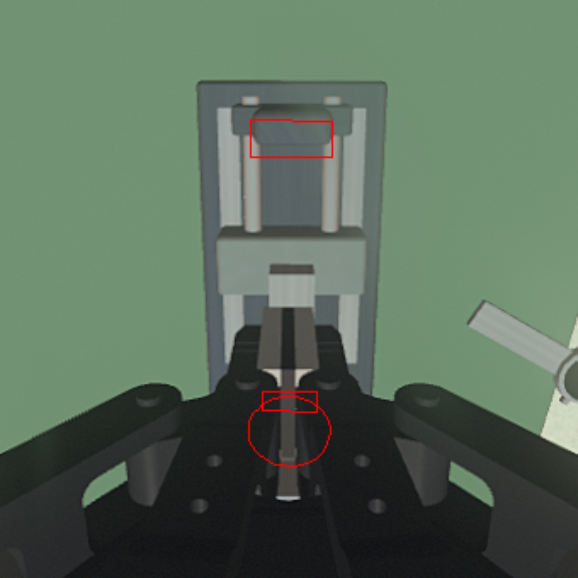

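```bash
python3 -m inch '[[0,[0.005,-0.04,0],[0,0,0]],[0,[0.013,-0.1,0],[0,0,0]],[0,[0.02,-0.16,0],[0,0,0]],[0.5,[0.028,-0.22,0],[0,0,0]],[1,[0.034,-0.27,0],[0,0,0]],[1,[0.038,-0.299,0],[0,0,0]],[1,[0.038,-0.299,0],[0,0,0]],[1,[0.038,-0.299,0],[0,0,0]],[1,[0.038,-0.299,0],[0,0,0]]]'
python3 - <<'E'
from h import *
p=cam('wrist','w3.png')
print([(np.round(r['pixel']).tolist(),round(r['confidence'],2),atz(p,r['pixel'],.1).round(3)) for r in arm.recognise('tall_pillar',p)[:3]])
img=cv2.imread('pics/w3.png')
for z,r in ((.12,.012),(.008,.018)):
  cv2.polylines(img,[np.int32(proj(p,[[.469+r*np.cos(t),.207+r*np.sin(t),z] for t in np.linspace(0,6.28,40)]))],True,(0,0,255),1)
cv2.imwrite('pics/w3d.png',img)
print(tcp()[0],rel([.469,.207,.076]))
E
```

```text
clock: 7.7
tcp_pos: [0.4691, 0.2059, 0.2015]
orientation: [-0.001, 0.986, 0.167, -0.002]
ft_force: [-0.0, -0.5, -0.9]
width: 1.002
[([294.0, 272.0], 0.92, array([0.468, 0.141, 0.1  ])), ([212.0, 166.0], 0.9, array([0.382, 0.205, 0.1  ])), ([316.0, 189.0], 0.82, array([0.462, 0.214, 0.1  ]))]
[0.46915424 0.20620351 0.20157089] [array([ 0.0004, -0.0004,  0.1256])]
```

View pics/w3d.png

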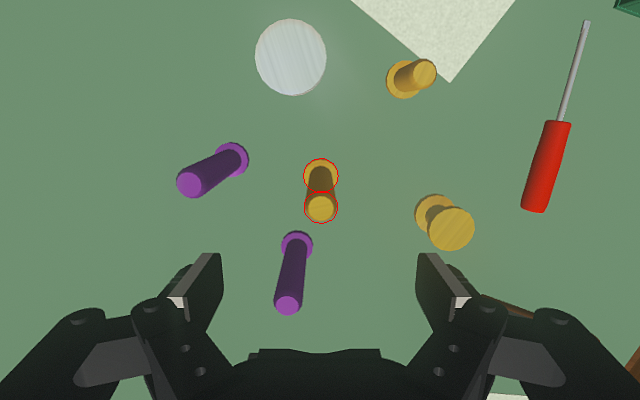

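```bash
python3 -m inch '[[1,[0,0,0.03],[0,0,0]],[1,[0,0,0.07],[0,0,0]],[1,[0,0,0.105],[0,0,0]],[1,[0,0,0.125],[0,0,0]],[1,[0,0,0.125],[0,0,0]],[0.6,[0,0,0.125],[0,0,0]],[0.3,[0,0,0.125],[0,0,0]],[0,[0,0,0.125],[0,0,0]],[0,[0,0,0.125],[0,0,0]],[0,[0,0,0.125],[0,0,0]],[0,[0,0,0.125],[0,0,0]],[0,[0,0,0.125],[0,0,0]]]' 45
python3 -c "
from h import *
print(rel(w(0,.0045,.225),v[2]))"
```

```text
clock: 9.3
tcp_pos: [0.4692, 0.2068, 0.0772]
orientation: [-0.002, 0.986, 0.167, -0.001]
ft_force: [0.2, -0.3, 6.5]
width: 0.27
[array([-0.0375,  0.4387, -0.1493]), array([-0.2 ,  0.07,  0.16]), array([-1.0000e-01, -3.2000e-01, -1.7984e+02])]
```

```bash
python3 -m inch '[[0,[0,0,-0.03],[0,0,0]],[0,[0,0,-0.075],[0,0,0]],[0,[0,0,-0.12],[0,0,0]],[0,[0,0,-0.15],[0,0,0]],[0,[-0.002,0.03,-0.15],[0,0,0]],[0,[-0.007,0.075,-0.15],[0,0,0]],[0,[-0.012,0.125,-0.15],[0,0,0]],[0,[-0.016,0.175,-0.15],[0,0,0]],[0,[-0.02,0.225,-0.15],[0,0,0]],[0,[-0.025,0.275,-0.15],[0,0,0]],[0,[-0.028,0.325,-0.15],[0,0,0]],[0,[-0.032,0.37,-0.15],[0,0,0]]]'
python3 -c "
from h import *
print(rel(w(0,.0045,.225),v[2]))"
```

```text
clock: 10.8
tcp_pos: [0.561, -0.1552, 0.2256]
orientation: [-0.002, 0.986, 0.167, -0.001]
ft_force: [1.3, 0.5, -3.6]
width: 0.269
[array([-0.0049,  0.0672,  0.0003]), array([-0.23,  0.1 ,  0.15]), array([-1.6000e-01, -3.5000e-01, -1.7985e+02])]
```

```bash
python3 -m inch '[[0,[-0.003,0.035,0],[0,0,0]],[0,[-0.004,0.055,0],[0,0,0]],[0,[-0.005,0.067,0],[0,0,0]],[0,[-0.005,0.067,0.02],[0,0,0]],[0,[-0.005,0.067,0.03],[0,0,0]],[0,[-0.005,0.067,0.03],[0,0,0]],[0,[-0.005,0.067,0.03],[0,0,0]]]'
python3 - <<'E'
from h import *
tiles=[]
t=tcp()[0];print(local(t),t)
for n in('top','side'):
    p=cam(n,n+'2.png'); img=cv2.resize(cv2.imread('pics/'+n+'2.png'),None,fx=4,fy=4,interpolation=cv2.INTER_CUBIC)
    def line(Q,c): cv2.polylines(img,[np.int32(proj(p,[w(*np.array(q)/1000) for q in Q])*4+2)],True,c,1)
    circ=lambda r,y,z:[[r*np.cos(t),y+r*np.sin(t),z] for t in np.linspace(0,6.28,40)]
    line(circ(30,0,38),(0,0,255)); line(circ(26,0,38),(0,0,255)); line([[15,-17,76],[15,-17,44],[-15,-17,44],[-15,-17,76]],(0,255,255))
    line([[x,y,16] for x,y in((55,-85),(-55,-85),(-55,215),(55,215))],(255,0,0))
    line([[x,y,80] for x,y in((30,-75),(30,-35),(-30,-35),(-30,-75))],(255,0,0))
    line(circ(18,4.5,(t[2]-.077)*1000),(0,255,0))
    c=proj(p,w(0,0,.07))[0]*4; x,y=int(c[0]),int(c[1]); tiles.append(img[max(0,y-270):max(0,y-270)+480,x-200:x+190])
cv2.imwrite('pics/c4.png',np.hstack(tiles))
E
```

```text
clock: 11.68
tcp_pos: [0.5786, -0.2196, 0.1959]
orientation: [-0.002, 0.986, 0.167, -0.001]
ft_force: [0.8, 0.2, -2.4]
width: 0.268
[0.3 5.1] [ 0.57859022 -0.21963138  0.19592269]
```

View pics/c4.png

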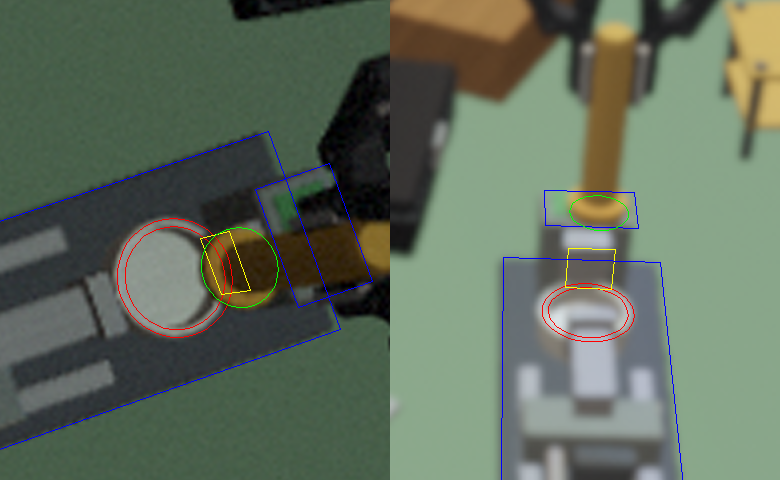

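```bash
python3 -m inch '[[0,[0.001,0,0.01],[0,0,0]],[0,[0.001,0,0.025],[0,0,0]],[0,[0.001,0,0.04],[0,0,0]],[0,[0.001,0,0.055],[0,0,0]],[0,[0.001,0,0.068],[0,0,0]],[0,[0.001,0,0.078],[0,0,0]],[0,[0.001,0,0.086],[0,0,0]],[0,[0.001,0,0.091],[0,0,0]],[0,[0.001,0,0.094],[0,0,0]],[0,[0.001,0,0.094],[0,0,0]]]'
python3 - <<'E'
from h import *
p=cam('side','side3.png');t=tcp()[0];print(local(t),t)
E
```

```text
clock: 13.02
tcp_pos: [0.5794, -0.2193, 0.1021]
orientation: [-0.002, 0.986, 0.167, -0.001]
ft_force: [0.1, -0.1, -1.5]
width: 0.266
[1.2 5. ] [ 0.57948287 -0.21939739  0.10224687]
```

```bash
python3 -m inch '[[0,[0,0,0.001],[0,0,0]],[0,[0,0,0.002],[0,0,0]],[0,[0,0,0.003],[0,0,0]],[0,[0,0,0.003],[0,0,0]]]';python3 -m inch '[[0,[0,0,0.001],[0,0,0]],[0,[0,0,0.001],[0,0,0]]]'
```

```text
clock: 13.58
tcp_pos: [0.5796, -0.2194, 0.0994]
orientation: [-0.001, 0.986, 0.167, -0.0]
ft_force: [0.3, 1.3, -1.5]
width: 0.271
clock: 13.82
tcp_pos: [0.5798, -0.2196, 0.0993]
orientation: [-0.001, 0.986, 0.167, -0.0]
ft_force: [-2.8, 1.1, 8.0]
width: 0.268
```

```bash
python3 -m inch '[[0.35,[0,0,0],[0,0,0]],[0.5,[0,0,0],[0,0,0]],[0.6,[0,0,0],[0,0,0]],[0.7,[0,0,0],[0,0,0]],[0.8,[0,0,0],[0,0,0]],[0.8,[0,0,-0.01],[0,0,0]],[0.8,[0,0,-0.04],[0,0,0]],[0.8,[0,0,-0.08],[0,0,0]],[0.8,[0,0,-0.12],[0,0,0]],[0.4,[0,-0.04,-0.12],[0,0,0]],[0,[0,-0.09,-0.12],[0,0,0]],[0,[0,-0.14,-0.12],[0,0,0]]]'
python3 - <<'E'
from h import *
tiles=[]
for n in('top','side'):
    p=cam(n,n+'4.png'); img=cv2.resize(cv2.imread('pics/'+n+'4.png'),None,fx=4,fy=4,interpolation=cv2.INTER_CUBIC)
    c=proj(p,w(0,.03,.07))[0]*4; x,y=int(c[0]),int(c[1]); tiles.append(img[y-240:y+240,x-200:x+190])
cv2.imwrite('pics/c5.png',np.hstack(tiles))
print(local(tcp()[0]),rel(w(.002,.24,.21),v[2]))
E
```

```text
clock: 15.32
tcp_pos: [0.5333, -0.0865, 0.2204]
orientation: [-0.001, 0.986, 0.167, 0.001]
ft_force: [1.3, 0.3, -0.1]
width: 0.156
[  1.8 150.2] [array([ 0.0011, -0.0897,  0.0107]), array([-0.36, -0.04,  0.54]), array([ 6.0000e-02, -5.7000e-01, -1.7946e+02])]
```

View pics/c5.png

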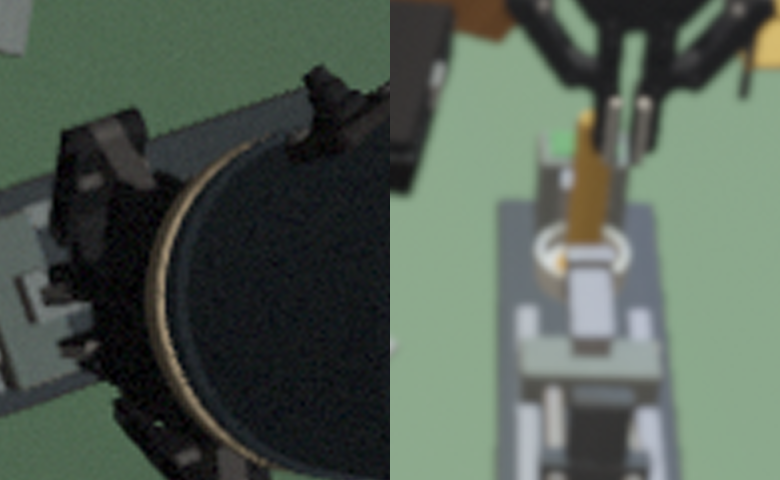

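```bash
python3 -m inch '[[0,[0.001,-0.04,0],[0,0,0]],[0,[0.001,-0.085,0],[0,0,0.5]],[0,[0.001,-0.09,0.03],[0,0,0.5]],[0,[0.001,-0.09,0.07],[0,0,0.5]],[0,[0.001,-0.09,0.11],[0,0,0.5]],[0,[0.001,-0.09,0.14],[0,0,0.5]],[0,[0.001,-0.09,0.152],[0,0,0.5]],[0,[0.001,-0.09,0.152],[0,0,0.5]],[0,[0.001,-0.09,0.152],[0,0,0.5]]]'
python3 -c "
from h import *
print(local(tcp()[0]))"
```

```text
clock: 16.55
tcp_pos: [0.504, 0.0039, 0.0698]
orientation: [-0.003, 0.986, 0.166, 0.001]
ft_force: [0.4, -0.2, -0.3]
width: 0.001
[  2.8 240.7]
```

```bash
python3 -m inch '[[0,[-0.001,0.007,0],[0,0,0]],[0,[-0.001,0.014,0],[0,0,0]],[0,[-0.001,0.02,0],[0,0,0]],[0,[-0.001,0.025,0],[0,0,0]],[0,[-0.001,0.030,0],[0,0,0]],[0,[-0.001,0.035,0],[0,0,0]],[0,[-0.001,0.040,0],[0,0,0]],[0,[-0.001,0.045,0],[0,0,0]],[0,[-0.001,0.049,0],[0,0,0]],[0,[-0.001,0.05,0],[0,0,0]],[0,[-0.001,0.05,0],[0,0,0]]]'
python3 -c "
from h import *
o=arm.get_obs();print(local(tcp()[0]),M2@o['ft_force'][:2])"
python3 -m inch '[[0,[0,0.0015,0],[0,0,0]],[0,[0,0.003,0],[0,0,0]],[0,[0,0.0045,0],[0,0,0]],[0,[0,0.006,0],[0,0,0]],[0,[0,0.0075,0],[0,0,0]],[0,[0,0.009,0],[0,0,0]],[0,[0,0.01,0],[0,0,0]],[0,[0,0.01,0],[0,0,0]]]'
python3 -c "
from h import *
for i in range(3):
  arm.camera('wrist');o=arm.get_obs();print(local(tcp()[0]),M2@o['ft_force'][:2])"
```

```text
clock: 17.92
tcp_pos: [0.5194, -0.0438, 0.0694]
orientation: [-0.003, 0.986, 0.166, 0.001]
ft_force: [0.2, 0.6, 0.1]
width: 0.001
[  1.7 190.6] [0.36000546 0.53544448]
clock: 18.92
tcp_pos: [0.5228, -0.0534, 0.0694]
orientation: [-0.003, 0.986, 0.166, 0.001]
ft_force: [0.4, 2.3, 1.1]
width: 0.0
[  1.7 180.4] [0.04036452 1.69391594]
[  1.8 180.4] [0.09665476 0.8594695 ]
[  1.7 180.4] [0.3738009  1.31081543]
```

```bash
cat > f.py <<'E'
from h import *
F=[]
for i in range(3): arm.camera('wrist');F.append((M2@np.array(arm.get_obs()['ft_force'])[:2])[1])
print('y',local(tcp()[0])[1],'Fy',np.round(F,1),arm.get_obs()['clock'])
E
python3 -m inch '[[0,[0,0.001,0],[0,0,0]],[0,[0,0.002,0],[0,0,0]],[0,[0,0.002,0],[0,0,0]]]' >/dev/null; python3 f.py
python3 -m inch '[[0,[0,0.001,0],[0,0,0]],[0,[0,0.002,0],[0,0,0]],[0,[0,0.002,0],[0,0,0]]]' >/dev/null; python3 f.py
```

```text
y 178.3 Fy [1.3 2.5 1.8] 19.6
y 176.2 Fy [0.9 1.8 1.7] 20.125
```

```bash

python3 -m inch '[[0,[0,0.001,0],[0,0,0]],[0,[0,0.0015,0],[0,0,0]],[0,[0,0.0015,0],[0,0,0]]]' >/dev/null; python3 f.py
python3 -m inch '[[0,[0,0.001,0],[0,0,0]],[0,[0,0.0015,0],[0,0,0]],[0,[0,0.0015,0],[0,0,0]]]' >/dev/null; python3 f.py
```

```text
y 174.9 Fy [3.1 3.4 4.1] 20.65
y 173.5 Fy [4.2 5.4 5.2] 21.175
```

```bash

python3 -m inch '[[0,[0,0.001,0],[0,0,0]],[0,[0,0.002,0],[0,0,0]],[0,[0,0.0025,0],[0,0,0]]]' >/dev/null; python3 f.py
```

```text
y 171.4 Fy [5.6 6.7 6. ] 21.7
```

```bash

python3 -m inch '[[0,[0,0.001,0],[0,0,0]],[0,[0,0.001,0],[0,0,0]],[0,[0,0.001,0],[0,0,0]]]' >/dev/null; python3 f.py
```

```text
y 171.1 Fy [6.8 7.  6.9] 22.225
```

```bash

python3 -m inch '[[0,[0,0.0005,0],[0,0,0]],[0,[0,0.0005,0],[0,0,0]],[0,[0,0.0005,0],[0,0,0]],[0,[0,0.0005,0],[0,0,0]],[0,[0,0.0005,0],[0,0,0]],[0,[0,0.0005,0],[0,0,0]]]' >/dev/null; python3 f.py
python3 -m inch '[[0,[0,-0.003,0],[0,0,0]],[0,[0,-0.008,0],[0,0,0]],[0,[0,-0.02,0],[0,0,0]],[0,[0,-0.05,0],[0,0,0]],[0,[0,-0.075,-0.03],[0,0,0]],[0,[0,-0.08,-0.08],[0,0,0]],[0,[0,-0.08,-0.13],[0,0,0]],[0,[0,-0.08,-0.18],[0,0,0]],[0,[0,-0.08,-0.18],[0,0,0]]]'
python3 - <<'E'
from h import *
tiles=[]
for n in('top','side'):
    p=cam(n,n+'5.png'); img=cv2.resize(cv2.imread('pics/'+n+'5.png'),None,fx=4,fy=4,interpolation=cv2.INTER_CUBIC)
    c=proj(p,w(0,.03,.07))[0]*4; x,y=int(c[0]),int(c[1]); tiles.append(img[y-240:y+240,x-200:x+190])
cv2.imwrite('pics/c6.png',np.hstack(tiles))
E
```

```text
y 171.2 Fy [5.9 6.7 6.6] 23.125
clock: 24.25
tcp_pos: [0.5015, 0.0119, 0.2534]
orientation: [-0.004, 0.986, 0.166, 0.004]
ft_force: [0.0, -0.0, -0.4]
width: -0.001
```

View pics/c6.png

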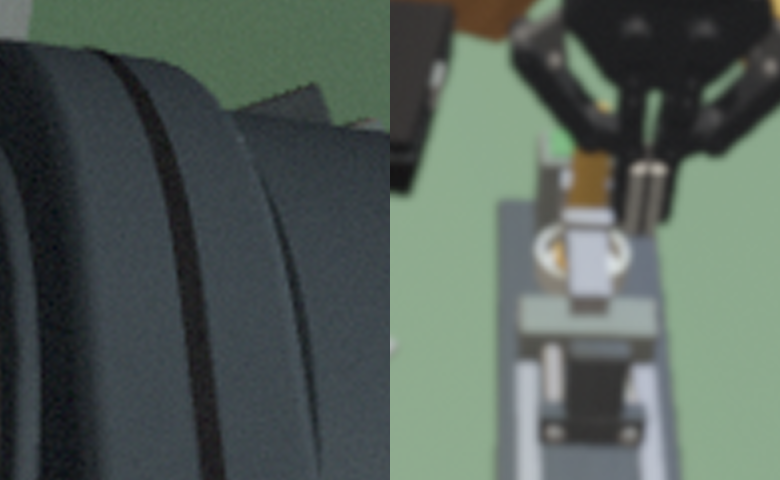

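```bash

python3 -m inch '[[0,[0,-0.05,0],[0,0,0]],[0,[0,-0.11,0],[0,0,0]],[0,[0,-0.17,0],[0,0,0]],[0,[0,-0.23,0],[0,0,0]],[0,[0,-0.28,0],[0,0,0]],[0,[0,-0.3,0],[0,0,0]],[0,[0,-0.3,0],[0,0,0]],[0,[0,-0.3,0],[0,0,0]]]'
python3 - <<'E'
from h import *
tiles=[]
for n in('top','side'):
    p=cam(n,n+'6.png'); img=cv2.resize(cv2.imread('pics/'+n+'6.png'),None,fx=4,fy=4,interpolation=cv2.INTER_CUBIC)
    def line(Q,c): cv2.polylines(img,[np.int32(proj(p,[w(*np.array(q)/1000) for q in Q])*4+2)],True,c,1)
    circ=lambda r,y,z:[[r*np.cos(t),y+r*np.sin(t),z] for t in np.linspace(0,6.28,40)]
    line(circ(12,-5,142),(0,0,255)); line([[x,y+24,95] for x,y in((18,125),(18,141),(-18,141),(-18,125))],(0,0,255))
    c=proj(p,w(0,.05,.07))[0]*4; x,y=int(c[0]),int(c[1]); tiles.append(img[y-240:y+240,x-200:x+190])
cv2.imwrite('pics/c7.png',np.hstack(tiles))
E
```

```text
clock: 25.35
tcp_pos: [0.4012, 0.2943, 0.2516]
orientation: [-0.003, 0.986, 0.166, 0.0]
ft_force: [-0.6, -0.9, -0.5]
width: -0.003
```

View pics/c7.png

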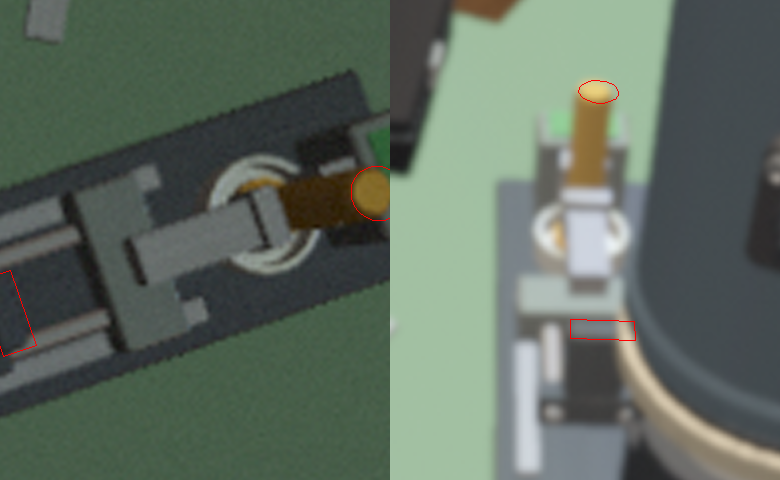

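```bash
python3 -c "
from h import *
print(arm.sign_off())"
```

```text
the job is handed in; nothing more can be done
None
```

The tall brass pillar is standing upright in the holder cup with the jaws shut on it, and the job was handed in at about 25 s on the robot's clock.

- **Sequence:** I pulled the jaw open by the thumb post, to a gap of about 60 mm. I then stood the pillar in the cup, released it, and slid the jaw shut by pushing the post.
- **Push force:** I pushed to about 6.9 N, which is close to half the spring's travel. During the hold of over 0.5 s the reading sagged slightly to 6–6.7 N, about 4–4.5 mm of give. Then I backed away.
- **Last check:** The final top and side pictures show the pillar upright, with its top where a 24 mm gap would put it. The arm was well clear, with a force reading near zero.
- **Disagreements:** My estimates of how wide the jaw opened ranged from about 57 to 65 mm, which did not affect the job. I did not measure the spring travel directly, only inferred it from the force. I also did not check the other things on the bench in a final picture of their own; the arm stayed clear of them throughout.

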